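# Find the tin with the check weight by its heft and stand it on the scale

## Task

One of the three alike tins in the sloping rack holds the heavy check weight for the scale: feel by lifting which one it is, and stand that tin upright in the middle of the scale's platter, setting it down gently and letting go. Never leave a light tin on the scale; at the end both light tins must stand in their own bays of the rack as before, and everything else on the counter stays where it is.

Things in the scene. Friction and masses are not known exactly. Their poses are not given: they have to be found in the camera images.
- tin_a: One of three alike closed square tins of plain metal, 50 x 50 mm, 95 mm tall (flat lid with a black button 14 mm wide, 7 high). Origin: centre of its underside; z up its axis, y along the rack. It leans 24 degrees in a bay of the rack, lid towards the rack's front. Contents unseen: two tins weigh about 0.16 kg, one, not known which, 0.6 to 0.9 kg.
- tin_b: One of three alike closed square tins of plain metal, 50 x 50 mm, 95 mm tall (flat lid with a black button 14 mm wide, 7 high). Origin: centre of its underside; z up its axis, y along the rack. It leans 24 degrees in a bay of the rack, lid towards the rack's front. Contents unseen: two tins weigh about 0.16 kg, one, not known which, 0.6 to 0.9 kg.
- tin_c: One of three alike closed square tins of plain metal, 50 x 50 mm, 95 mm tall (flat lid with a black button 14 mm wide, 7 high). Origin: centre of its underside; z up its axis, y along the rack. It leans 24 degrees in a bay of the rack, lid towards the rack's front. Contents unseen: two tins weigh about 0.16 kg, one, not known which, 0.6 to 0.9 kg.
- rack: Fixed low metal rack, 336 mm wide (y), 100 deep; floor slopes 24 degrees down to its front (-x). Three bays at y = -105, 0, +105 mm, a tin in each, 55 mm between tins. Origin: on the counter under the middle bay; 52 mm above it lies the middle tin's origin. A front lip 33 mm high, square to the floor, holds the tins; side guides 13 mm high stand 3.5 mm off them; no back wall.
- platter_top (a point): Centre of the top face of the scale's steel platter, 190 (x) x 220 (y) mm, level, about 93 mm above the counter when empty; z up. The platter sinks on a spring under load. The scale is a cream and black counter scale 270 mm deep, 260 wide, its sloping keypad on its -x side.
- platter (a joint): How far the platter has sunk, in m: 0 empty, 1 mm per newton: about 1.6 mm under a light tin, 6 to 9 mm under the heavy one; it bottoms at 18 mm.
- teacup: Bystander: white teacup with one handle, 84 mm across, 65 tall; to be left alone. Origin: centre of its underside.
- shaker: Bystander: small white shaker with steel cap, 34 mm across, 75 tall, between rack and scale; to be left alone. Origin: centre of its underside.
- spoon: Bystander: steel spoon lying on the counter; to be left alone. Origin: centre of its underside.
- syrup: Bystander: amber bottle, 64 mm across, 190 tall; to be left alone. Origin: centre of its underside.
- milk_can: Bystander: round can, 74 mm across, 80 tall, standing alone on the counter; to be left alone. Origin: centre of its underside.

How it is judged:
By the outcome, as a careful person would: the job done as asked, in the order asked, and still so for the second after the job is handed in, with the robot touching nothing.
It also fails if it takes over 59 s, if anything falls off the work surface, if the arm or the gripper's body presses on something with over 40 N, if the wrist force passes 120 N, or if a joint passes its speed limit or range.

## Robot

A 7-joint arm with a two-finger parallel gripper is mounted at the origin on the work surface. World frame = base frame: x ahead of the robot, y to its left, z up, the work surface at z = 0. Lengths are in m, angles in degrees, forces in N, time in s.
With the tool pointing down it reaches from about 0.425 to 0.925 m from the base axis. Payload 6.8 kg.
Tool frame: the origin (TCP) lies on the centre line of the jaws, within the pads' length; the fingertips stand 8 mm ahead of it and the grasp point (between the pads) lies 11 mm behind it; z points along the fingers, y is the line along which they close (so a half turn about z gives the same grasp; the last joint's range is limited). The gripper opens to 85 mm and grips with 20 to 120 N. Pads are 22 mm wide; open, the fingers measure 114 mm over their backs; the gripper's body (76 mm by 85 mm) begins 54 mm behind the grasp point. The pads swing forward as they close: fully open they stand 13 mm farther back than shut.
Start: joints at [61.358, 27.33, 1.283, 89.118, -0.659, 63.558, -4.761], TCP at [0.258, -0.624, 0.239] pointing down, gripper open.
Joint ranges: [-169.35, 169.35], [-19.33, 120.38], [-80.79, 83.38], [13.8, 139.57], [-78.32, 258.32], [9.67, 109.79], [-169.56, 169.56]. Speed limits (degrees/s): [136.94, 136.94, 180, 180, 180, 180, 180].

## Interface

Orientations are given as a 3x3 rotation matrix whose columns are the frame's x, y, z axes.
In Python, from bench import ctrl, optics, ticket gives the robot as it stands. The module is installed in compiled form; this text tells all that it offers.
- The arm moves only by the shell command python3 -m jog 'ROWS' [FORCE]. ROWS is a JSON object of lists of equal length, an entry for each row: "rotation": the turn, a rotation vector about the tool's x, y, z in degrees, a list of three; "linear": the shift along the tool's x, y, z in cm, a list of three; "jaw": the opening, from -1 (shut) to 1 (fully open). A call has 1 to 20 rows; each row is the pose to reach, as a shift and turn from the pose commanded when the call began, along the tool's axes at that moment; what a row does not reach only later rows make up. A row lasts 1/10 s, in which the tool goes at most 50 mm and 8.59 degrees, less where a joint would pass 70% of its speed; a pose out of reach is approached as far as the arm can. A call with a gripper value outside its range is refused whole. The fingers move at their own pace and stop on an object; FORCE is the grip in N (left out, the last holds). Time passes only in rows, so rows that repeat a pose let the fingers close. It gives the time, the measured TCP pose, the force, the opening and the grip force at its end, in the units of the state.
- ctrl.state(): the state, without advancing time (a new reading comes with each control period).
- optics.grab_frame(name): name is "side" or "top" or "wrist"; returns a dict with "color" (400x640x3 uint8, blue, green, red), "intrinsics" (3x3 intrinsics, pixels), "position" and "orientation" of the camera in the world; the wrist camera has in their place "tool_from_camera" (4x4, takes a point from camera to tool coordinates, whose origin is the TCP and whose axes are the flange's). Camera axes: x right, y down, z forward; pixel columns grow to the right and rows downward; lengths in m; the calibration is good to about 2 mm. The wrist camera is an equidistant fisheye: a pixel r from the principal point sees the ray r / f radians off the axis. A picture is of the moment at which its call begins: read the wrist's pose just before it. There is no depth.
- ticket.finish_job(): hands the job in; it is judged then, once.
The state is a dict: "clock": time; "qpos": joint angles; "qd": joint speeds; "joint_efforts": joint torques, N m; "eef_pos": TCP position; "tcp_rot": TCP orientation; "wrist_force": force on the tool from outside, world axes, zero at the start; "ft_torque": the same for the moment, N m; "width": opening from 0.0 (shut) to 1.0 (fully open); "grasp_force": force on a finger pad.
Only numpy, scipy, OpenCV 4.12 (cv2) and the standard library are available. Lean on these libraries where they do the work, as an engineer would, in place of code of your own. Each camera call takes 0.05 s, during which the arm holds its last target. There are 200 camera calls.

## Working session

There is one attempt and no reset: what is moved stays moved. The work goes in short steps, Python scripts to look and compute and a shell command to move; the robot and the scene stay as the last step left them, time stands still between calls to the robot, and variables do not carry over. Pictures are saved under pics/ and viewed, at most 10 in all, crops included, and the job is handed in when it is done.

```bash
mkdir -p pics; python3 - <<'E'
from bench import ctrl, optics
import cv2
s=ctrl.state();print({k:s[k] for k in('clock','eef_pos','tcp_rot','wrist_force','width')})
for n in('side','top'):
    f=optics.grab_frame(n);cv2.imwrite(f'pics/{n}0.png',f['color'])
    print(n,f['intrinsics'],f['position'],f['orientation'])
f=optics.grab_frame('wrist');print(f['intrinsics'],f['tool_from_camera'])
E
```

```text
{'clock': 0.0, 'eef_pos': array([ 0.25748676, -0.6233181 ,  0.23830844]), 'tcp_rot': array([[ 9.24235062e-01,  3.81823032e-01, -8.50011399e-04],
       [ 3.81823948e-01, -9.24233580e-01,  1.66187528e-03],
       [-1.51066819e-04, -1.86051811e-03, -9.99998258e-01]]), 'wrist_force': array([-0.21046523, -0.31357924, -0.04106184]), 'width': 1.0000437840369725}
side [[398.39038712   0.         319.33469365]
 [  0.         398.39038712 196.01704784]
 [  0.           0.           1.        ]] [0.34690863 0.77592855 0.93872329] [[-0.97840286 -0.13949932  0.15253779]
 [-0.20600379  0.71886644 -0.66392279]
 [-0.01703752 -0.68100732 -0.73207838]]
top [[484.27106247   0.         316.26548287]
 [  0.         484.27106247 201.0839521 ]
 [  0.           0.           1.        ]] [ 0.3580855  -0.01810455  1.8919567 ] [[ 8.97213119e-03 -9.95572773e-01  9.35647078e-02]
 [-9.99959654e-01 -8.89191046e-03  1.27425457e-03]
 [-4.36644147e-04 -9.35723656e-02 -9.95612385e-01]]
[[309.70691629   0.         322.2612111 ]
 [  0.         309.70691629 199.17913162]
 [  0.           0.           1.        ]] [[ 6.40018592e-04 -9.64698634e-01 -2.63355532e-01  6.50764131e-02]
 [ 9.99998207e-01  1.08672735e-03 -1.55055387e-03 -9.06030466e-04]
 [ 1.78201286e-03 -2.63354068e-01  9.64697600e-01 -1.33361561e-01]
 [ 0.00000000e+00  0.00000000e+00  0.00000000e+00  1.00000000e+00]]
```

View pics/side0.png

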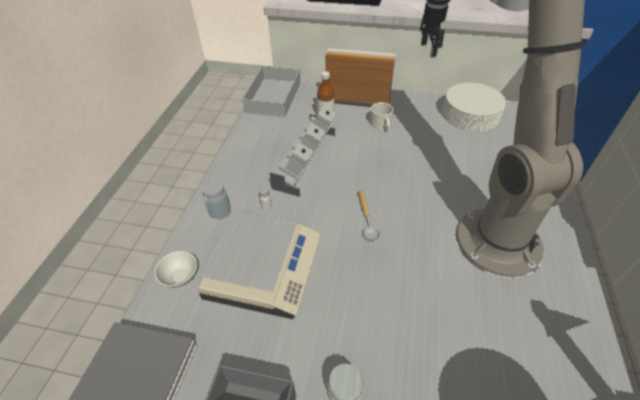

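View pics/top0.png

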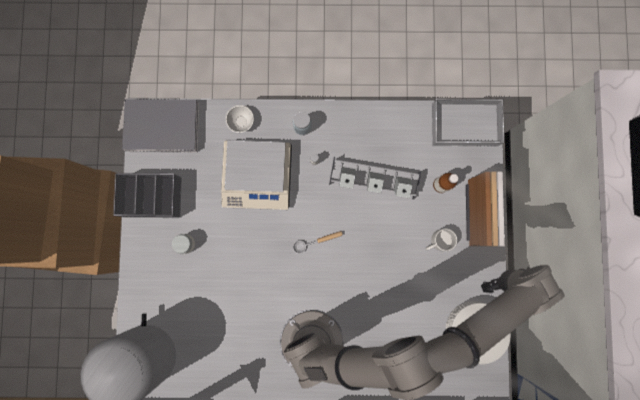

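The top view shows the rack with three lids/buttons near (347,181), (375,185) and (403,190), the scale at (222-292,140-208), and the shaker at (320,157). In the side view the buttons are near (294,158), (316,132) and (330,115). I'll zoom in on both.

```bash
python3 - <<'E'
import cv2,numpy as np
t=cv2.imread('pics/top0.png');s=cv2.imread('pics/side0.png')
a=cv2.resize(t[130:215,210:430],(770,298),interpolation=cv2.INTER_CUBIC)
b=cv2.resize(s[95:200,250:350],(286,300),interpolation=cv2.INTER_CUBIC)
c=cv2.resize(s[200:320,190:330],(350,300),interpolation=cv2.INTER_CUBIC)
o=np.zeros((600,770,3),np.uint8);o[:298]=a;o[300:,:286]=b;o[300:,300:650]=c
cv2.imwrite('pics/z1.png',o)
for n,im,(x0,y0,x1,y1) in(('t',t,(330,155,425,200)),('s',s,(270,105,345,185))):
    g=cv2.cvtColor(im,cv2.COLOR_BGR2GRAY)[y0:y1,x0:x1]
    N,L,st,ce=cv2.connectedComponentsWithStats((g<70).astype(np.uint8))
    for i in range(1,N):print(n,st[i],ce[i]+[x0,y0])
E
```

```text
t [89 17  2  2  4] [419.5 172.5]
t [16 25  3  2  6] [347.  180.5]
t [87 24  3  7 12] [417.91666667 182.08333333]
t [45 30  2  2  4] [375.5 185.5]
t [73 35  3  2  5] [403.8 190.6]
t [86 35  1  1  1] [416. 190.]
t [85 37  1  1  1] [415. 192.]
t [83 42  1  1  1] [413. 197.]
s [57  7  1  1  1] [327. 112.]
s [46 25  1  2  2] [316.  130.5]
s [60 26  3  2  4] [331.25 131.25]
s [33 45  1  2  2] [303.  150.5]
s [ 2 71  1  1  1] [272. 176.]
s [ 4 72  1  1  1] [274. 177.]
s [11 73  1  1  1] [281. 178.]
s [ 2 74  1  1  1] [272. 179.]
s [ 4 74  1  1  1] [274. 179.]
s [ 7 74  1  1  1] [277. 179.]
```

View pics/z1.png

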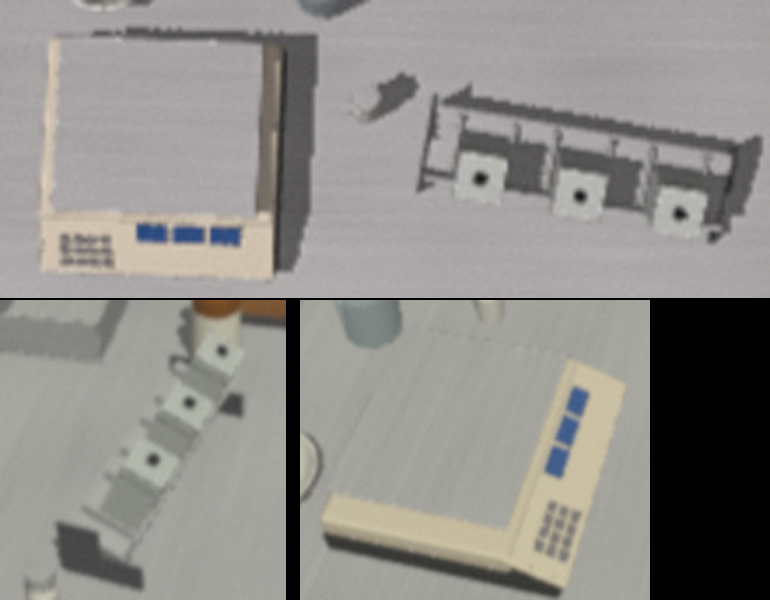

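The crop shows the buttons in the top view at (347.1,180.9), (375.7,186.0) and (404.3,190.9). In the side view they are at (303.5,151), (316.1,130.7) and (327.6,112.9). The platter spans crop corners (57,38), (264,40), (261,212) and (50,212).

```bash
cat >h.py <<'E'
import numpy as np
from bench import ctrl,optics
def ray(f,uv):
    d=np.linalg.inv(f['intrinsics'])@[uv[0],uv[1],1];d=f['orientation']@d
    return np.array(f['position']),d/np.linalg.norm(d)
def plane(f,uv,z):
    o,d=ray(f,uv);return o+d*(z-o[2])/d[2]
def tri(rs):
    A=0;b=0
    for o,d in rs:
        P=np.eye(3)-np.outer(d,d);A=A+P;b=b+P@o
    x=np.linalg.solve(A,b);return x,[np.linalg.norm((np.eye(3)-np.outer(d,d))@(x-o)) for o,d in rs]
def wray(f,st,uv):
    K=f['intrinsics'];p=np.array([(uv[0]-K[0,2])/K[0,0],(uv[1]-K[1,2])/K[1,1]]);r=np.linalg.norm(p)
    c=np.r_[p/max(r,1e-9)*np.sin(r),np.cos(r)];T=f['tool_from_camera'];R=st['tcp_rot']
    return R@T[:3,3]+st['eef_pos'],R@T[:3,:3]@c
E
python3 - <<'E'
from h import *
np.set_printoptions(precision=4,suppress=True)
t=optics.grab_frame('top');s=optics.grab_frame('side')
B=[]
for a,b in(((347.1,180.9),(303.5,151)),((375.7,186),(316.1,130.7)),((404.3,190.9),(327.6,112.9))):
    x,e=tri([ray(t,a),ray(s,b)]);print(x,e,plane(t,a,.155));B.append(x)
for c in((57,38),(264,40),(261,212),(50,212)):print(plane(t,(c[0]/3.5+210-.36,c[1]/3.5+130-.36),.093))
print('shaker',plane(t,(364/3.5+210,103/3.5+130),.07))
E
```

```text
[ 0.5995 -0.1277  0.1363] [np.float64(0.0013674373660716307), np.float64(0.001367437366071658)] [ 0.5956 -0.1267  0.155 ]
[ 0.582  -0.232   0.1373] [np.float64(0.0017867995715319094), np.float64(0.0017867995715320315)] [ 0.578  -0.2301  0.155 ]
[ 0.5648 -0.3366  0.136 ] [np.float64(0.0014898855933737796), np.float64(0.0014898855933739642)] [ 0.5611 -0.3333  0.155 ]
[0.7539 0.3274 0.093 ]
[0.7537 0.104  0.093 ]
[0.5669 0.1044 0.093 ]
[0.5649 0.3298 0.093 ]
shaker [ 0.6886 -0.0057  0.07  ]
```

```bash
cat >>h.py <<'E'
from scipy.spatial.transform import Rotation as Ro
def rel(Rt,pt):
    s=ctrl.state();R=s['tcp_rot']
    print('rot',np.round(Ro.from_matrix(R.T@Rt).as_rotvec(degrees=True),2),'lin cm',np.round(R.T@(np.array(pt)-s['eef_pos'])*100,2),'clock',s['clock'])
def tinframe(yaw,tilt=24):
    # tool frame square to a tin: y=-rack y, z=-tin axis
    c,s_=np.cos(np.radians(yaw)),np.sin(np.radians(yaw));xr=np.array([c,s_,0]);yr=np.array([-s_,c,0])
    a=np.radians(tilt);z=np.sin(a)*xr-np.cos(a)*np.array([0,0,1]);y=-yr
    return np.c_[np.cross(y,z),y,z]
E
python3 - <<'E'
from h import *
R=tinframe(-9.4)
b=np.array([.5638,-.3358,.142])  # button of the -y tin
lid=b+R[:,2]*.0035
print(R,lid)
rel(R,lid-R[:,2]*.075)
E
```

```text
[[ 0.90127852 -0.16332596  0.40127505]
 [-0.14920569 -0.98657216 -0.06643065]
 [ 0.40673664 -0.         -0.91354546]] [ 0.56520446 -0.33603251  0.13880259]
rot [-6.71 23.39 31.37] lin cm [ 36.81 -16.44   3.16] clock 0.25
```

```bash
python3 -m jog '{"linear":[[0.7,-0.3,0],[2.2,-1,0.2],[4.4,-2,0.4],[7.4,-3.3,0.6],[10.3,-4.6,0.9],[13.3,-5.9,1.1],[16.2,-7.2,1.4],[19.1,-8.5,1.6],[22.1,-9.9,1.9],[25,-11.2,2.1],[28,-12.5,2.4],[30.9,-13.8,2.7],[33.1,-14.8,2.8],[35,-15.6,3],[36.1,-16.1,3.1],[36.8,-16.4,3.2],[36.8,-16.4,3.2],[36.8,-16.4,3.2]],"rotation":[[-0.1,0.5,0.6],[-0.4,1.4,1.9],[-0.8,2.8,3.8],[-1.3,4.7,6.3],[-1.9,6.6,8.8],[-2.4,8.4,11.3],[-3,10.3,13.8],[-3.5,12.2,16.3],[-4,14,18.8],[-4.6,15.9,21.3],[-5.1,17.8,23.9],[-5.7,19.7,26.4],[-6,21.1,28.2],[-6.4,22.2,29.8],[-6.6,22.9,30.7],[-6.7,23.4,31.4],[-6.7,23.4,31.4],[-6.7,23.4,31.4]],"jaw":[1,1,1,1,1,1,1,1,1,1,1,1,1,1,1,1,1,1]}' 40
python3 - <<'E'
from h import *
import cv2
s=ctrl.state();print(s['qpos'],s['tcp_rot'])
f=optics.grab_frame('wrist');cv2.imwrite('pics/w1.png',f['color'])
g=cv2.cvtColor(f['color'],cv2.COLOR_BGR2GRAY)
np.save('w1.npy',np.r_[s['eef_pos'],s['tcp_rot'].ravel()])
E
```

```text
clock: 2.05
eef_pos: [0.5349, -0.3322, 0.2074]
tcp_rot: [[0.901, -0.164, 0.401], [-0.15, -0.986, -0.067], [0.407, 0.001, -0.913]]
wrist_force: [-0.3, -0.4, -0.1]
width: 0.998
grasp_force: 0.0
[ 34.58100531  16.28827091  -4.95953699 114.38557379 -14.90668253
  27.56659959 -57.43582139] [[ 9.01040557e-01 -1.64158276e-01  4.01469769e-01]
 [-1.49722724e-01 -9.86433862e-01 -6.73152445e-02]
 [ 4.07073729e-01  5.44618118e-04 -9.13395141e-01]]
```

View pics/w1.png

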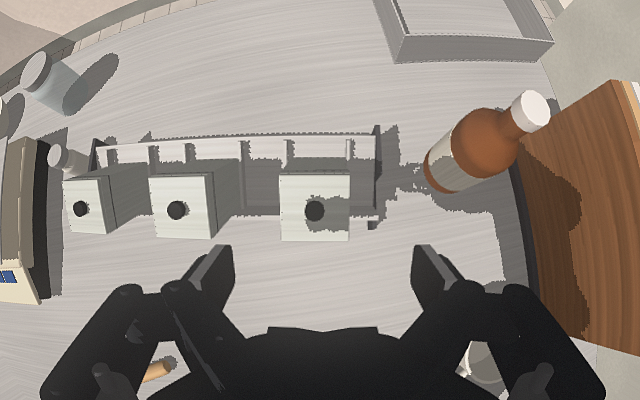

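The wrist view shows the buttons at (314,210), (177,210) and (81,209). The first lid's corners are (279,174), (349,174), (349,240) and (280,241).

```bash
python3 - <<'E'
from h import *
import cv2
np.set_printoptions(precision=4,suppress=True)
v=np.load('w1.npy');st=dict(eef_pos=v[:3],tcp_rot=v[3:].reshape(3,3))
f=optics.grab_frame('wrist');t=optics.grab_frame('top');s=optics.grab_frame('side')
g=cv2.cvtColor(cv2.imread('pics/w1.png'),cv2.COLOR_BGR2GRAY)
T=[(347.1,180.9),(375.7,186),(404.3,190.9)];S=[(303.5,151),(316.1,130.7),(327.6,112.9)]
P=[]
for i,c in enumerate([(81,209),(177,210),(314,210)]):
    y0,x0=c[1]-16,c[0]-16
    N,L,q,ce=cv2.connectedComponentsWithStats((g[y0:y0+32,x0:x0+32]<60).astype(np.uint8));k=1+np.argmax(q[1:,4])
    uv=ce[k]+[x0,y0];o,d=wray(f,st,uv);x=o+d*(.143-o[2])/d[2]
    print(uv,q[k],'z.143',x,'tri',*tri([(o,d),ray(t,T[i]),ray(s,S[i])]));P.append(x)
d=P[0]-P[2];print('sep',np.linalg.norm(d)/2,'yaw',np.degrees(np.arctan2(-d[0],d[1])))
for c in [(279,174),(349,174),(349,240),(280,241)]:
    o,d=wray(f,st,c);n=st['tcp_rot'][:,2];p0=P[2]+n*.005;x=o+d*((p0-o)@n)/(d@n);print((x-P[2])@st['tcp_rot'])
E
```

```text
[ 79.8662 208.2324] [  8   8  14  16 142] z.143 [ 0.5984 -0.126   0.143 ] tri [ 0.5988 -0.1254  0.1403] [np.float64(0.001433307293860837), np.float64(0.002513733267437807), np.float64(0.0019356941017407282)]
[179.2881 206.678 ] [ 7  7 17 17 59] z.143 [ 0.5833 -0.2316  0.143 ] tri [ 0.5824 -0.2308  0.1392] [np.float64(0.0017574844472392841), np.float64(0.0027624590171149324), np.float64(0.0012235346419312378)]
[313.7857 208.8929] [ 7  7 19 19 84] z.143 [ 0.5656 -0.3311  0.143 ] tri [ 0.5648 -0.3334  0.1391] [np.float64(0.0026165430341112735), np.float64(0.00339585039230061), np.float64(0.0009662477820403081)]
sep 0.10382375889747679 yaw -9.07302130438973
[ 0.0237 -0.0242  0.005 ]
[0.0237 0.0244 0.005 ]
[-0.0255  0.0256  0.005 ]
[-0.0265 -0.0254  0.005 ]
```

```bash
python3 - <<'E'
from h import *
R=tinframe(-9.2);n=R[:,2]
for b in([.5653,-.3323,.143],[.5826,-.2307,.143],[.5986,-.1260,.143]):
    lid=np.array(b)+n*.004; rel(R,lid+n*.046)
E
```

```text
rot [ 0.15 -0.04 -0.27] lin cm [ 0.11 -0.56 12.11] clock 2.25
rot [ 0.15 -0.04 -0.27] lin cm [  0.14 -10.86  12.11] clock 2.25
rot [ 0.15 -0.04 -0.27] lin cm [ 1.000e-02 -2.145e+01  1.205e+01] clock 2.25
```

```bash
python3 -m jog '{"linear":[[0,-0.3,0.6],[0.1,-0.5,1.8],[0.1,-0.5,3.3],[0.1,-0.5,5],[0.1,-0.5,6.8],[0.1,-0.5,8.5],[0.1,-0.5,10],[0.1,-0.5,11.2],[0.1,-0.5,11.8],[0.1,-0.5,12.1],[0.1,-0.5,12.1],[0.1,-0.5,12.1],[0.1,-0.5,12.1],[0.1,-0.5,12.1],[0.1,-0.5,12.1],[0.1,-0.5,12.1],[0.1,-0.5,12.1]],"rotation":[[0,0,0],[0,0,0],[0,0,0],[0,0,0],[0,0,0],[0,0,0],[0,0,0],[0,0,0],[0,0,0],[0,0,0],[0,0,0],[0,0,0],[0,0,0],[0,0,0],[0,0,0],[0,0,0],[0,0,0]],"jaw":[1,1,1,1,1,1,1,1,1,1,0.6,0.3,0,-0.3,-0.3,-0.3,-0.3]}' 30; python3 -c "
from bench import ctrl;s=ctrl.state();print(s['wrist_force'],s['ft_torque'],s['eef_pos'],s['grasp_force'])"
```

```text
clock: 3.95
eef_pos: [0.5857, -0.3353, 0.098]
tcp_rot: [[0.901, -0.164, 0.402], [-0.149, -0.986, -0.067], [0.408, 0.001, -0.913]]
wrist_force: [-3.7, 1.9, 6.4]
width: 0.581
grasp_force: 22.9
[-3.68971316  1.89545027  6.39338651] [ 0.12304148  0.52066161 -0.03024467] [ 0.58572778 -0.33526383  0.09799058] 22.86189079284668
```

```bash
python3 -m jog '{"linear":[[0,0,-0.2],[0,0,-0.6],[0,0,-1.1],[0,0,-1.6],[0,0,-1.9],[0,0,-2],[0,0,-2],[0,0,-2],[0,0,-2]],"rotation":[[0,0,0],[0,0,0],[0,0,0],[0,0,0],[0,0,0],[0,0,0],[0,0,0],[0,0,0],[0,0,0]],"jaw":[-0.3,-0.3,-0.3,-0.3,-0.3,-0.3,-0.3,-0.3,-0.3]}' 40; python3 -c "
from bench import ctrl;s=ctrl.state();print(s['wrist_force'],s['ft_torque'],s['eef_pos'],s['grasp_force'])"
```

```text
clock: 4.85
eef_pos: [0.5779, -0.3339, 0.1158]
tcp_rot: [[0.901, -0.164, 0.402], [-0.149, -0.986, -0.067], [0.408, 0.001, -0.913]]
wrist_force: [1.7, -0.9, 2.3]
width: 0.577
grasp_force: 33.6
[ 1.6641095  -0.85182316  2.33488775] [-0.05384196 -0.25199072 -0.01817875] [ 0.57785829 -0.33394825  0.11578246] 33.619569540023804
```

```bash
python3 -m jog '{"linear":[[0.1,0,-0.3],[0.2,0,-0.8],[0.2,0,-1.4],[0.2,0,-2],[0.2,0,-2.5],[0.2,0,-2.8],[0.2,0,-2.9],[0.2,0,-2.9],[0.2,0,-2.9],[0.2,0,-2.9]],"rotation":[[0,0,0],[0,0,0],[0,0,0],[0,0,0],[0,0,0],[0,0,0],[0,0,0],[0,0,0],[0,0,0],[0,0,0]],"jaw":[-0.3,-0.3,-0.3,-0.3,-0.3,-0.3,-0.3,-0.3,-0.3,-0.3]}' 40; python3 - <<'E'
from bench import ctrl,optics
import cv2
s=ctrl.state();print(s['wrist_force'],s['ft_torque'],s['eef_pos'],s['grasp_force'])
cv2.imwrite('pics/w2.png',optics.grab_frame('wrist')['color'])
E
```

```text
clock: 5.85
eef_pos: [0.5677, -0.332, 0.1425]
tcp_rot: [[0.901, -0.164, 0.401], [-0.149, -0.987, -0.067], [0.407, 0.0, -0.913]]
wrist_force: [-0.2, -0.2, -1.6]
width: 0.579
grasp_force: 33.5
[-0.22812038 -0.24256489 -1.57902217] [0.12572231 0.56557818 0.01127914] [ 0.56767873 -0.33197531  0.1424995 ] 33.50807189941406
```

View pics/w2.png

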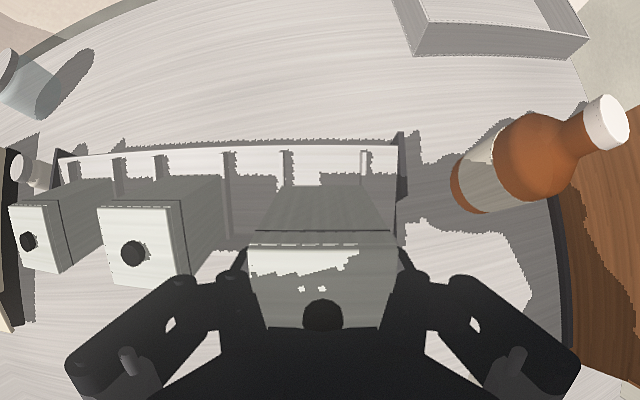

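The left tin in the gripper is the right-hand (-y) one, cleanly clear of the rack. It weighs about 1.6 N, so it is light and goes back.

```bash
python3 -m jog '{"linear":[[0,0,0.4],[0,0,1.2],[0,0,2.1],[0,0,3],[0,0,3.8],[0,0,4.3],[0,0,4.6],[0,0,4.75],[-0.1,0,4.85],[-0.15,0,4.85],[-0.15,0,4.85],[-0.15,0,4.85],[-0.15,0,4.85],[-0.15,0,4.85],[-0.15,0,4.85],[-0.15,0,4.85]],"rotation":[[0,0,0],[0,0,0],[0,0,0],[0,0,0],[0,0,0],[0,0,0],[0,0,0],[0,0,0],[0,0,0],[0,0,0],[0,0,0],[0,0,0],[0,0,0],[0,0,0],[0,0,0],[0,0,0]],"jaw":[-0.3,-0.3,-0.3,-0.3,-0.3,-0.3,-0.3,-0.3,-0.3,-0.3,-0.3,0.2,0.4,0.7,1,1]}' 40
python3 - <<'E'
from h import *
R=tinframe(-9.2);n=R[:,2]
for b in([.5653,-.3323,.143],[.5826,-.2307,.143],[.5986,-.1260,.143]):
    lid=np.array(b)+n*.004; rel(R,lid+n*.046)
E
```

```text
clock: 7.5
eef_pos: [0.5859, -0.3352, 0.0979]
tcp_rot: [[0.901, -0.164, 0.402], [-0.15, -0.986, -0.067], [0.407, 0.0, -0.913]]
wrist_force: [0.0, 0.5, -0.5]
width: 1.001
grasp_force: 0.0
rot [ 0.11 -0.04 -0.2 ] lin cm [-0.07  0.04  0.04] clock 7.5
rot [ 0.11 -0.04 -0.2 ] lin cm [ -0.03 -10.26   0.05] clock 7.5
rot [ 0.11 -0.04 -0.2 ] lin cm [-1.500e-01 -2.085e+01 -1.000e-02] clock 7.5
```

```bash
python3 -m jog '{"linear":[[0,0,-0.8],[0,0,-2.5],[0,0,-5],[0,0,-7.5],[0,-0.5,-8.7],[0,-2,-9],[0,-4.5,-9],[0,-7,-9],[0,-9,-9],[0,-10.1,-9],[0,-10.4,-9],[0,-10.4,-9],[0,-10.4,-9]],"rotation":[[0,0,0],[0,0,0],[0,0,0],[0,0,0],[0,0,0],[0,0,0],[0,0,0],[0,0,0],[0,0,0],[0,0,0],[0,0,0],[0,0,0],[0,0,0]],"jaw":[1,1,1,1,1,1,1,1,1,1,1,1,1]}' 40
python3 - <<'E'
from h import *
import cv2
f=optics.grab_frame('wrist');cv2.imwrite('pics/w3.png',f['color'])
E
```

```text
clock: 8.8
eef_pos: [0.5665, -0.2273, 0.18]
tcp_rot: [[0.901, -0.165, 0.402], [-0.15, -0.986, -0.068], [0.407, 0.001, -0.913]]
wrist_force: [-0.9, -0.4, -0.5]
width: 0.999
grasp_force: 0.0
```

View pics/w3.png

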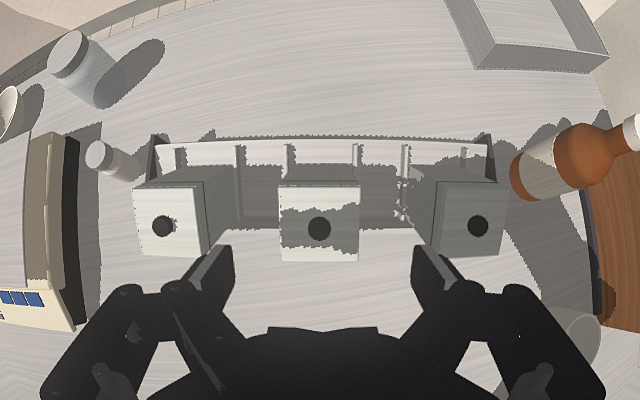

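The right tin is back in its bay, and the middle tin sits centred between the fingers (button at (319,228)). Grip and lift it.

```bash
python3 -m jog '{"linear":[[0,0,0.6],[0,0,2],[0,0,4],[0,0,6],[0,0,7.8],[0,0,8.7],[0,0,9],[0,0,9],[0,0,9],[0,0,9],[0,0,9],[0,0,9]],"rotation":[[0,0,0],[0,0,0],[0,0,0],[0,0,0],[0,0,0],[0,0,0],[0,0,0],[0,0,0],[0,0,0],[0,0,0],[0,0,0],[0,0,0]],"jaw":[1,1,1,1,1,1,0.8,0.5,0.2,-0.3,-0.3,-0.3]}' 40
python3 -m jog '{"linear":[[0.1,0,-0.4],[0.2,0,-1.2],[0.2,0,-2.2],[0.2,0,-3.2],[0.2,0,-4.1],[0.2,0,-4.7],[0.2,0,-4.9],[0.2,0,-4.9],[0.2,0,-4.9],[0.2,0,-4.9]],"rotation":[[0,0,0],[0,0,0],[0,0,0],[0,0,0],[0,0,0],[0,0,0],[0,0,0],[0,0,0],[0,0,0],[0,0,0]],"jaw":[-0.3,-0.3,-0.3,-0.3,-0.3,-0.3,-0.3,-0.3,-0.3,-0.3]}' 60
```

```text
clock: 10.05
eef_pos: [0.603, -0.2326, 0.0985]
tcp_rot: [[0.901, -0.164, 0.402], [-0.149, -0.986, -0.067], [0.408, 0.0, -0.913]]
wrist_force: [-2.1, 0.9, 3.7]
width: 0.579
grasp_force: 36.8
clock: 11.05
eef_pos: [0.5849, -0.2294, 0.143]
tcp_rot: [[0.901, -0.164, 0.401], [-0.149, -0.987, -0.067], [0.407, 0.0, -0.914]]
wrist_force: [-0.1, 0.4, -0.7]
width: 0.577
grasp_force: 54.9
```

Light as well, so it goes back.

```bash
python3 -m jog '{"linear":[[0,0,0.4],[0,0,1.2],[0,0,2.1],[0,0,3],[0,0,3.8],[0,0,4.3],[0,0,4.6],[0,0,4.75],[-0.1,0,4.85],[-0.15,0,4.85],[-0.15,0,4.85],[-0.15,0,4.85],[-0.15,0,4.85],[-0.15,0,4.85],[-0.15,0,4.85],[-0.15,0,4.85]],"rotation":[[0,0,0],[0,0,0],[0,0,0],[0,0,0],[0,0,0],[0,0,0],[0,0,0],[0,0,0],[0,0,0],[0,0,0],[0,0,0],[0,0,0],[0,0,0],[0,0,0],[0,0,0],[0,0,0]],"jaw":[-0.3,-0.3,-0.3,-0.3,-0.3,-0.3,-0.3,-0.3,-0.3,-0.3,-0.3,0.2,0.4,0.7,1,1]}' 40
python3 -m jog '{"linear":[[0,0,-0.8],[0,0,-2.5],[0,0,-5],[0,0,-7.5],[0,-0.5,-8.7],[0,-2,-9],[0,-4.5,-9],[0,-7,-9],[0,-9,-9],[0,-10.2,-9],[0,-10.5,-9],[0,-10.5,-9],[0,-10.5,-9]],"rotation":[[0,0,0],[0,0,0],[0,0,0],[0,0,0],[0,0,0],[0,0,0],[0,0,0],[0,0,0],[0,0,0],[0,0,0],[0,0,0],[0,0,0],[0,0,0]],"jaw":[1,1,1,1,1,1,1,1,1,1,1,1,1]}' 40
python3 - <<'E'
from h import *
import cv2
f=optics.grab_frame('wrist');cv2.imwrite('pics/w4.png',f['color'])
E
```

```text
clock: 12.65
eef_pos: [0.6032, -0.2326, 0.0986]
tcp_rot: [[0.901, -0.164, 0.402], [-0.149, -0.986, -0.067], [0.407, 0.0, -0.913]]
wrist_force: [-0.2, -0.1, 0.2]
width: 1.001
grasp_force: 0.0
clock: 13.95
eef_pos: [0.584, -0.1237, 0.1806]
tcp_rot: [[0.901, -0.165, 0.402], [-0.15, -0.986, -0.068], [0.407, 0.001, -0.913]]
wrist_force: [-0.4, -0.7, 1.2]
width: 0.999
grasp_force: 0.0
```

View pics/w4.png

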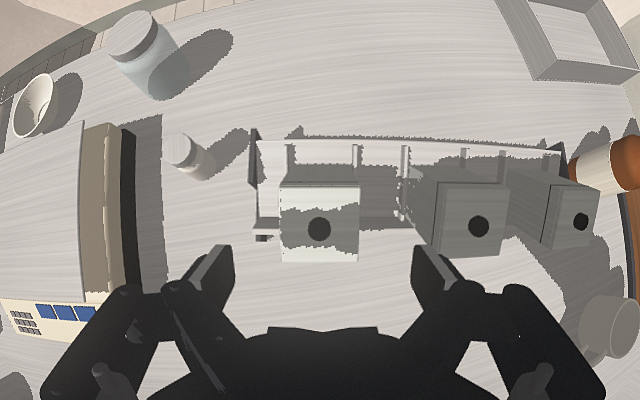

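Both light tins are back in their bays and the third is centred (button at (319,228)). Grip it firmly and lift.

```bash
python3 -m jog '{"linear":[[0,0,0.6],[0,0,2],[0,0,4],[0,0,6],[0,0,7.8],[0,0,8.7],[0,0,9],[0,0,9],[0,0,9],[0,0,9],[0,0,9],[0,0,9],[0,0,9]],"rotation":[[0,0,0],[0,0,0],[0,0,0],[0,0,0],[0,0,0],[0,0,0],[0,0,0],[0,0,0],[0,0,0],[0,0,0],[0,0,0],[0,0,0],[0,0,0]],"jaw":[1,1,1,1,1,1,0.8,0.5,0.2,-0.3,-0.3,-0.3,-0.3]}' 80
python3 -m jog '{"linear":[[0.1,0,-0.4],[0.2,0,-1.2],[0.2,0,-2.2],[0.2,0,-3.2],[0.2,0,-4.1],[0.2,0,-4.7],[0.2,0,-4.9],[0.2,0,-4.9],[0.2,0,-4.9],[0.2,0,-4.9]],"rotation":[[0,0,0],[0,0,0],[0,0,0],[0,0,0],[0,0,0],[0,0,0],[0,0,0],[0,0,0],[0,0,0],[0,0,0]],"jaw":[-0.3,-0.3,-0.3,-0.3,-0.3,-0.3,-0.3,-0.3,-0.3,-0.3]}' 90
python3 - <<'E'
from h import *
import cv2
f=optics.grab_frame('wrist');cv2.imwrite('pics/w5.png',f['color'])
# platter centre and place goals; TCP is ~.049 above tin underside
from h import *
c=np.array([.660,.216,.093])
for yaw in(-9.2,0):
    rel(tinframe(yaw,0),c+[0,0,.05+.06])
E
```

```text
clock: 15.3
eef_pos: [0.6205, -0.1285, 0.0994]
tcp_rot: [[0.901, -0.163, 0.403], [-0.149, -0.987, -0.067], [0.408, -0.0, -0.913]]
wrist_force: [-4.5, 2.5, 6.1]
width: 0.572
grasp_force: 78.8
clock: 16.3
eef_pos: [0.6023, -0.126, 0.1436]
tcp_rot: [[0.901, -0.164, 0.401], [-0.15, -0.986, -0.067], [0.407, 0.0, -0.914]]
wrist_force: [-0.2, -0.3, -6.8]
width: 0.576
grasp_force: 89.0
rot [  0.07 -23.99  -0.22] lin cm [  2.5  -34.68  -5.4 ] clock 16.35
rot [  1.99 -23.93  -9.28] lin cm [  2.5  -34.68  -5.4 ] clock 16.35
```

Third tin: 6.8 N, so it is the heavy one. Raise it, carry it over the platter and level it.

```bash
python3 -m jog '{"linear":[[0.3,0,-0.6],[0.8,0,-1.8],[1.5,-0.2,-3.4],[2.1,-0.7,-4.6],[2.4,-1.7,-5.3],[2.5,-3.2,-5.4],[2.5,-5.2,-5.4],[2.5,-7.6,-5.4],[2.5,-10.2,-5.4],[2.5,-12.9,-5.4],[2.5,-15.6,-5.4],[2.5,-18.3,-5.4],[2.5,-21,-5.4],[2.5,-23.6,-5.4],[2.5,-26.2,-5.4],[2.5,-28.6,-5.4],[2.5,-30.7,-5.4],[2.5,-32.4,-5.4],[2.5,-33.6,-5.4],[2.5,-34.3,-5.4]],"rotation":[[0,0,0],[0,0,0],[0,0,0],[0,-0.5,-0.2],[0.1,-1.3,-0.5],[0.2,-2.5,-1],[0.3,-3.9,-1.5],[0.5,-5.5,-2.1],[0.6,-7.2,-2.8],[0.7,-8.9,-3.5],[0.9,-10.6,-4.1],[1,-12.3,-4.8],[1.2,-14,-5.4],[1.3,-15.7,-6.1],[1.5,-17.4,-6.8],[1.6,-19.1,-7.4],[1.7,-20.8,-8.1],[1.9,-22.3,-8.7],[1.9,-23.3,-9.1],[2,-23.8,-9.3]],"jaw":[-0.3,-0.3,-0.3,-0.3,-0.3,-0.3,-0.3,-0.3,-0.3,-0.3,-0.3,-0.3,-0.3,-0.3,-0.3,-0.3,-0.3,-0.3,-0.3,-0.3]}' 90
python3 -c "
from h import *
rel(tinframe(0,0),[.660,.216,.203])"
```

```text
clock: 18.35
eef_pos: [0.6599, 0.2136, 0.2033]
tcp_rot: [[1.0, 0.001, 0.003], [0.001, -1.0, 0.0], [0.003, -0.0, -1.0]]
wrist_force: [-0.1, -0.3, -6.8]
width: 0.577
grasp_force: 89.1
rot [-0.02 -0.18  0.08] lin cm [ 0.01 -0.24  0.03] clock 18.35
```

```bash
python3 -m jog '{"linear":[[0,-0.2,0],[0,-0.2,0],[0,-0.2,0]],"rotation":[[0,-0.2,0],[0,-0.2,0],[0,-0.2,0]],"jaw":[-0.3,-0.3,-0.3]}' 90
python3 - <<'E'
from h import *
import cv2
s=optics.grab_frame('side')['color'];w=optics.grab_frame('wrist')['color']
cv2.imwrite('pics/s6full.png',s);cv2.imwrite('pics/w6full.png',w)
o=np.zeros((600,800,3),np.uint8)
o[:300,:400]=cv2.resize(s[180:300,180:340],(400,300),interpolation=cv2.INTER_CUBIC)
o[:300,400:]=cv2.resize(cv2.imread('pics/w5.png')[200:380,200:440],(400,300))
o[300:,:]=cv2.resize(w[160:370,40:600],(800,300));cv2.imwrite('pics/z6.png',o)
E
```

```text
clock: 18.65
eef_pos: [0.6595, 0.2129, 0.2035]
tcp_rot: [[1.0, -0.001, -0.0], [-0.001, -1.0, -0.001], [-0.0, 0.001, -1.0]]
wrist_force: [1.1, -0.3, -6.8]
width: 0.575
grasp_force: 89.0
```

View pics/z6.png

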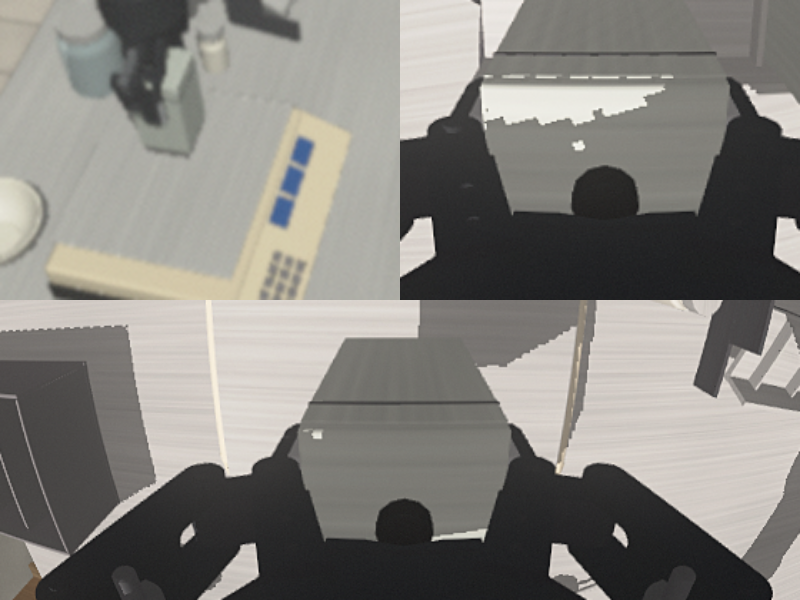

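The tin hangs upright over the platter. In the wrist view its rear lid edge is at row about 245 and its rear bottom edge at about 187; I'll check the tilt from those.

```bash
python3 - <<'E'
from h import *
import cv2
f=optics.grab_frame('wrist');w=cv2.imread('pics/w6full.png')
g=cv2.cvtColor(w,cv2.COLOR_BGR2GRAY).astype(int)
col=g[175:265,315:330].mean(1);print([(175+i,int(v)) for i,v in enumerate(col) if i and abs(v-col[i-1])>4])
st=dict(eef_pos=np.zeros(3),tcp_rot=np.eye(3))
for r,z in((187,.050),(245,-.045)):
    o,d=wray(f,st,(322,r));print(r,(o+d*(z-o[2])/d[2]))
E
```

```text
[(183, 209), (185, 217), (186, 156), (187, 119), (188, 112), (230, 104), (231, 75), (232, 66), (233, 98), (234, 115), (245, 117), (247, 111), (251, 115)]
187 [ 0.02232361 -0.00070426  0.05      ]
245 [ 0.02589519 -0.0004815  -0.045     ]
```

```bash
python3 -m jog '{"linear":[[0,-0.1,0.3],[0,-0.2,1],[0,-0.3,1.9],[0,-0.3,2.8],[0,-0.3,3.6],[0,-0.3,4.2],[0,-0.3,4.6],[0,-0.3,4.9],[0,-0.3,5.1],[0,-0.3,5.3],[0,-0.3,5.4],[0,-0.3,5.5],[0,-0.3,5.6],[0,-0.3,5.7],[0,-0.3,5.8],[0,-0.3,5.9],[0,-0.3,6],[0,-0.3,6.1],[0,-0.3,6.1],[0,-0.3,6.1]],"rotation":[[0,0,0],[0,0,0],[0,0,0],[0,0,0],[0,0,0],[0,0,0],[0,0,0],[0,0,0],[0,0,0],[0,0,0],[0,0,0],[0,0,0],[0,0,0],[0,0,0],[0,0,0],[0,0,0],[0,0,0],[0,0,0],[0,0,0],[0,0,0]],"jaw":[-0.3,-0.3,-0.3,-0.3,-0.3,-0.3,-0.3,-0.3,-0.3,-0.3,-0.3,-0.3,-0.3,-0.3,-0.3,-0.3,-0.3,-0.3,-0.3,-0.3]}' 90
```

```text
clock: 20.8
eef_pos: [0.6595, 0.2172, 0.1426]
tcp_rot: [[1.0, 0.0, -0.0], [0.0, -1.0, -0.0], [-0.0, 0.0, -1.0]]
wrist_force: [-0.7, 0.2, -4.2]
width: 0.575
grasp_force: 89.1
```

```bash
python3 -m jog '{"linear":[[0,0,0.05],[0,0,0.1],[0,0,0.15],[0,0,0.2],[0,0,0.25],[0,0,0.3],[0,0,0.35],[0,0,0.4],[0,0,0.4],[0,0,0.4],[0,0,0.4]],"rotation":[[0,0,0],[0,0,0],[0,0,0],[0,0,0],[0,0,0],[0,0,0],[0,0,0],[0,0,0],[0,0,0],[0,0,0],[0,0,0]],"jaw":[-0.3,-0.3,-0.3,-0.3,-0.3,-0.3,-0.3,-0.3,-0.3,-0.3,-0.3]}' 90
```

```text
clock: 21.9
eef_pos: [0.6595, 0.2172, 0.1385]
tcp_rot: [[1.0, 0.0, -0.0], [0.0, -1.0, -0.0], [-0.0, 0.0, -1.0]]
wrist_force: [-2.6, -0.5, -0.2]
width: 0.576
grasp_force: 89.7
```

Weight fully on the platter. Release gradually and retreat upward.

```bash
python3 -m jog '{"linear":[[0,0,0],[0,0,0],[0,0,0],[0,0,0],[0,0,0],[0,0,0],[0,0,0],[0,0,0]],"rotation":[[0,0,0],[0,0,0],[0,0,0],[0,0,0],[0,0,0],[0,0,0],[0,0,0],[0,0,0]],"jaw":[0.15,0.2,0.3,0.5,0.7,1,1,1]}' 20
python3 -m jog '{"linear":[[0,0,-0.4],[0,0,-1.2],[0,0,-2.5],[0,0,-4],[0,0,-6],[0,0,-8],[0,0,-10],[0,0,-12],[0,0,-13.5],[0,0,-14.5],[-1,0,-15],[-3,0,-15],[-6,0,-15],[-9,0,-15],[-12,0,-15],[-14,0,-15],[-15,0,-15],[-15,0,-15]],"rotation":[[0,0,0],[0,0,0],[0,0,0],[0,0,0],[0,0,0],[0,0,0],[0,0,0],[0,0,0],[0,0,0],[0,0,0],[0,0,0],[0,0,0],[0,0,0],[0,0,0],[0,0,0],[0,0,0],[0,0,0],[0,0,0]],"jaw":[1,1,1,1,1,1,1,1,1,1,1,1,1,1,1,1,1,1]}'
python3 - <<'E'
from h import *
import cv2
t=optics.grab_frame('top')['color'];s=optics.grab_frame('side')['color'];w=optics.grab_frame('wrist')['color']
cv2.imwrite('pics/t7f.png',t)
o=np.zeros((600,800,3),np.uint8)
o[:298,:770]=cv2.resize(t[130:215,210:430],(770,298),interpolation=cv2.INTER_CUBIC)
o[300:,:350]=cv2.resize(s[95:300,130:370],(350,300),interpolation=cv2.INTER_CUBIC)
o[300:,360:800]=cv2.resize(w,(440,300));cv2.imwrite('pics/z7.png',o)
E
```

```text
clock: 22.7
eef_pos: [0.6595, 0.2172, 0.1384]
tcp_rot: [[1.0, 0.0, -0.0], [0.0, -1.0, -0.0], [-0.0, 0.0, -1.0]]
wrist_force: [-0.5, -0.2, 0.3]
width: 0.999
grasp_force: 0.0
clock: 24.5
eef_pos: [0.5082, 0.2173, 0.2885]
tcp_rot: [[1.0, 0.001, -0.001], [0.001, -1.0, -0.0], [-0.001, 0.0, -1.0]]
wrist_force: [-0.3, -1.1, -0.0]
width: 1.004
grasp_force: 0.0
```

View pics/z7.png

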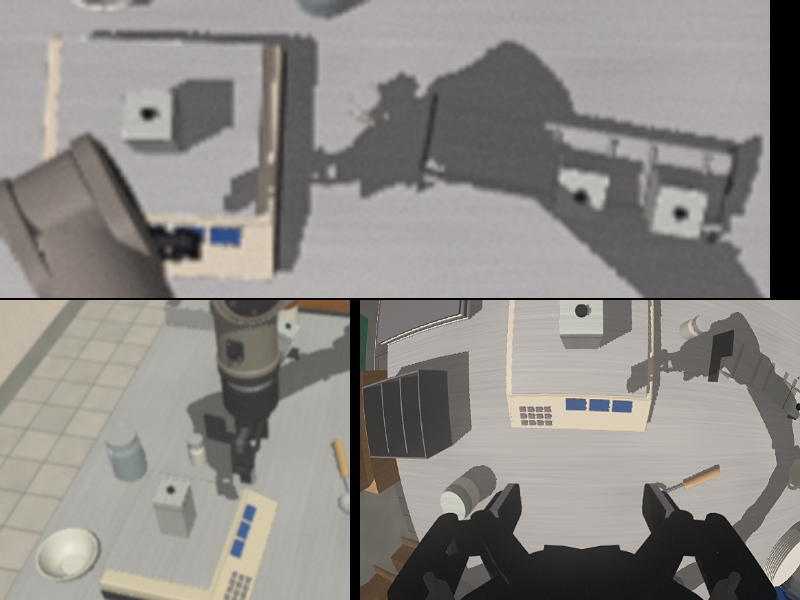

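The tin stands upright on the platter (button at top-crop (148,113)), both light tins are in their bays, and nothing else has moved. I'll check that it's centred, then hand in.

```bash
python3 - <<'E'
from h import *
t=optics.grab_frame('top')
p=plane(t,(148/3.5+209.64,113/3.5+129.64),.186);print(p,p-[.660,.216,.186])
if np.linalg.norm(p[:2]-[.660,.216])<.01:
    from bench import ticket
    print(ticket.finish_job())
E
```

```text
[0.65658811 0.21473527 0.186     ] [-3.41189003e-03 -1.26473219e-03 -5.55111512e-17]
the job is handed in; nothing more can be done
None
```

The job is handed in: the heavy tin (about 6.8 N, from the rack bay nearest the scale) stands upright within about 4 mm of the platter's centre, both light tins are back in their own bays, and it took about 25 s of the 59 s allowed.

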